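# Open the consumables box on its over-centre stay and put the copper backing bar away

### The arm

A 7-joint arm with a two-finger parallel gripper is mounted at the origin on the work surface. World frame = base frame: x ahead of the robot, y to its left, z up, the work surface at z = 0. Lengths are in m, angles in rad, forces in N, time in s.
With the tool pointing down it reaches from about 0.425 to 0.925 m from the base axis. Payload 6.8 kg.
Tool frame: the origin (TCP) lies at the very end of the fingers, on their centre line; the grasp point (between the pads) lies 19 mm behind it; z points along the fingers, y is the line along which they close (so a half turn about z gives the same grasp; the last joint's range is limited). The gripper opens to 85 mm and grips with 20 to 120 N. Pads are 22 mm wide; open, the fingers measure 114 mm over their backs; the gripper's body (76 mm by 85 mm) begins 54 mm behind the grasp point. The pads swing forward as they close: fully open they stand 13 mm farther back than shut.
Start: joints at [-1.226, 0.477, 0.022, 1.555, -0.011, 1.109, -0.083], TCP at [0.295, 0.607, 0.231] pointing down, gripper open.
Joint ranges: [-2.96, 2.96], [-0.34, 2.1], [-1.41, 1.46], [0.24, 2.44], [-1.37, 4.51], [0.17, 1.92], [-2.96, 2.96]. Speed limits (rad/s): [2.39, 2.39, 3.14, 3.14, 3.14, 3.14, 3.14].

### API

Orientations are given as a unit quaternion [w, x, y, z].
In Python, from station import bot gives the robot as it stands. The module is installed in compiled form; this text tells all that it offers.
- The arm moves only by the shell command python3 -m jog 'ROWS' [OPENING] [FORCE]. ROWS is JSON, a list of rows, each a list of 4 numbers: the shift along the tool's x, y, z in cm, then the turn about the tool's z in rad. In form: [[x, y, z, spin], ...]. A call has 1 to 20 rows; each row is the pose to reach, as a shift and turn from the pose commanded when the call began, along the tool's axes at that moment; what a row does not reach only later rows make up. A row lasts 1/12 s, in which the tool goes at most 41.7 mm and 7.16 degrees, less where a joint would pass 70% of its speed; a pose out of reach is approached as far as the arm can. A call with a gripper value outside its range is refused whole. OPENING is the closure, from -1 (fully open) to 1 (shut), set as the call begins (- or left out, the last holds). The fingers move at their own pace and stop on an object; FORCE is the grip in N (left out, the last holds). Time passes only in rows, so rows that repeat a pose let the fingers close. It gives the time, the measured TCP pose, the force, the opening and the grip force at its end, in the units of the state.
- bot.get_obs(): the state, without advancing time (a new reading comes with each control period).
- bot.read_camera(name): name is "scene" or "top" or "wrist"; returns a dict with "pixels" (420x560x3 uint8, red, green, blue), "depth" (420x560 float32, m along the optical axis (not along the pixel's ray), 0 where there is no reading), "fovy" (degrees; the focal length in pixels is half the picture's height over the tangent of half this angle, whatever the lens; pixels are square), "cx", "cy" (the principal point, pixels), "pose" (4x4, takes a point from camera to world coordinates). Camera axes: x right, y down, z forward; pixel columns grow to the right and rows downward; lengths in m; the calibration is good to about 2 mm. A picture is of the moment at which its call begins.
- bot.hand_in(): hands the job in; it is judged then, once.
The state is a dict: "t": time; "q": joint angles; "joint_vel": joint speeds; "joint_torque": joint torques, N m; "eef_pos": TCP position; "tool_rot": TCP orientation; "contact_force": force on the tool from outside, world axes, zero at the start; "torque": the same for the moment, N m; "gripper_width": opening from 0.0 (shut) to 1.0 (fully open); "grasp_force": force on a finger pad.
Only numpy, scipy, OpenCV 4.12 (cv2) and the standard library are available. Lean on these libraries where they do the work, as an engineer would, in place of code of your own. Each camera call takes 0.05 s, during which the arm holds its last target. There are 200 camera calls.

### The job

Put the copper backing bar away in the grey steel box on the welding bench. First push the box's lid up with closed fingers, gently, never harder than about 25 N, until its stay goes over centre and the lid stands open by itself, and take your hand off it; then lay the bar flat on the floor of the box without dropping it in. Leave the lid standing open and the other things on the bench where they are.

Things in the scene. Friction and masses are not known exactly. Their poses are not given: they have to be found in the camera images.
- box: open-topped grey sheet-steel box, fixed to the bench, 200 mm (its x) by 300 mm (its y) by 65 mm high, walls and floor 4 mm. Origin: centre of its underside, on the bench. Its x axis points from the lip side to the hinge side, roughly to the robot's left (+y); its y roughly back to the robot; z up.
- lid (a joint): angle of the box's lid: 0 = shut and level, grows as the lip rises (1.57 = upright). 5 mm sheet as large as the box top, 0.4 to 0.6 kg: 2 to 3 N at the lip lift it. It swings freely and falls shut from any angle short of the stay. More than 25 N between hand and lid spoils it.
- lid_lip (a point): middle of the lower outer edge of the lid's lip, a plain tab 90 mm wide, 5 mm thick, that stands 25 mm out from the box wall oppopoint the hinge, roughly to the robot's right; free space below it. 225 mm from the hinge axis; moves with the lid. Its axes are the lid's: x towards the hinge, y along the hinge, z out of the lid's upper face.
- lid_hinge (a point): middle of the hinge axis, at the top edge of the box, 65.5 mm above the bench, at the height of the shut lid's underside. The axis runs along the box's y.
- bar: copper backing bar, a plain flat bar 110 mm (its x) by 30 mm (its y) by 10 mm thick, 0.29 kg, loose on the bench. Origin: centre of its underside. Take it across its 30 mm width.
- angle: bystander: short piece of steel angle, 70 by 50 by 50 mm, loose. Origin: centre of its underside.
- hammer: bystander: hammer, 260 mm long, lying along its x, loose. Origin: underside.
- pack: bystander: cardboard electrode pack 120 by 70 by 35 mm, loose. Origin: centre of its underside.
- stay_bracket (a point): centre of the stay's bracket behind the hinge, at the box's -y end: a spring roller. Some 0.15 rad before dead centre the push at the lip rises by 4 to 8 N, fades to nothing at dead centre, then the stay throws the lid on about 0.06 rad to a hard stop and holds it. Dead centre is between 1.16 and 1.56 rad, differs each time, is not measured: feel for it; pushing on at the stop, force shoots up.

How it is judged:
On the way:
1. the lid stands open on its stay, untouched by the robot (value of joint lid above 1.1 rad and contact force between lid and the fingers below 0.1 N and contact force between lid and the arm below 0.1 N), for 0.5 s.
At the end, for the whole second after the job is handed in: the lid stands open by itself (above 1.1 rad) and the bar lies flat (within 0.1 rad, underside within 12 mm of the box's underside) and still inside the box, released (value of joint lid above 1.1 rad and x of bar in the frame of box between -0.1 and 0.1 m and y of bar in the frame of box between -0.15 and 0.15 m and z of bar in the frame of box below 0.012 m and angle between bar's own z axis and vertical below 0.1 rad and linear speed of bar below 0.02 m/s); the robot touches nothing.
It fails at once if the hand or arm presses on the lid with more than 25 N (contact force between lid and the fingers above 25 N or contact force between lid and the arm above 25 N).
It fails at once if the bar is dropped: nothing touches it while it is more than 30 mm above the bench (height (world z) of bar above 0.03 m and contact force between bar and anything else below 0.01 N).
It fails at once if the steel angle, hammer or pack is moved by more than 30 mm (distance of any of angle, hammer, pack from where it was at the start of the episode above 0.03 m).
It also fails if it takes over 72 s, if anything falls off the work surface, if the arm or the gripper's body presses on something with over 40 N, if the wrist force passes 120 N, or if a joint passes its speed limit or range.

## Working session

There is one attempt and no reset: what is moved stays moved. The work goes in short steps, Python scripts to look and compute and a shell command to move; the robot and the scene stay as the last step left them, time stands still between calls to the robot, and variables do not carry over. Pictures are saved under pics/ and viewed, at most 12 in all, crops included, and the job is handed in when it is done.

```bash
mkdir -p pics; python3 - <<'E'
from station import bot
import cv2,numpy as np
for n in["scene","top"]:
    c=bot.read_camera(n); np.savez(n+"0.npz",**c)
    cv2.imwrite(f"pics/{n}0.png",c["pixels"][:,:,::-1]); print(n,c["fovy"],c["cx"],c["cy"],np.round(c["pose"],3))
o=bot.get_obs();print({k:np.round(v,3) for k,v in o.items()})
E
```

```text
scene 52.768872238585885 273.55972517628487 207.75235136268898 [[ 0.074  0.54  -0.839  1.685]
 [ 0.997 -0.019  0.075 -0.134]
 [ 0.024 -0.842 -0.54   0.78 ]
 [ 0.     0.     0.     1.   ]]
top 53.559855712277916 276.5316702970223 203.8969954108626 [[ 0.01  -0.996  0.093  0.473]
 [-1.    -0.012 -0.022 -0.025]
 [ 0.023 -0.093 -0.995  1.067]
 [ 0.     0.     0.     1.   ]]
{'t': np.float64(0.1), 'q': array([-1.226,  0.478,  0.022,  1.556, -0.011,  1.109, -0.083]), 'joint_vel': array([ 0.   , -0.002, -0.001, -0.002, -0.001,  0.001, -0.003]), 'joint_torque': array([ 4.0000e-03, -5.9776e+01,  1.6130e+00, -2.8195e+01,  1.3000e-02,
        5.0000e-03, -0.0000e+00]), 'eef_pos': array([0.295, 0.606, 0.23 ]), 'tool_rot': array([-0.   ,  0.224,  0.974, -0.001]), 'contact_force': array([ 0.72 , -0.296, -0.12 ]), 'torque': array([ 0.053,  0.016, -0.029]), 'grasp_force': np.float64(0.0), 'gripper_width': np.float64(1.001)}
```

View pics/scene0.png

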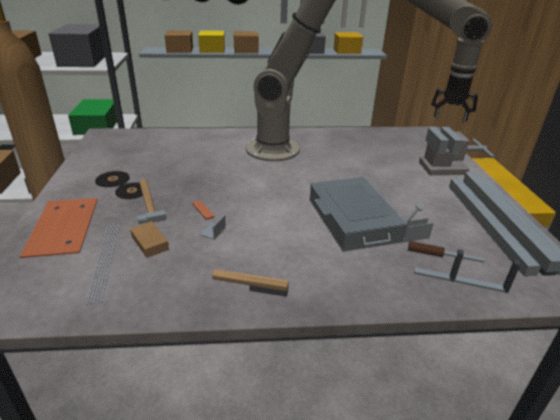

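View pics/top0.png

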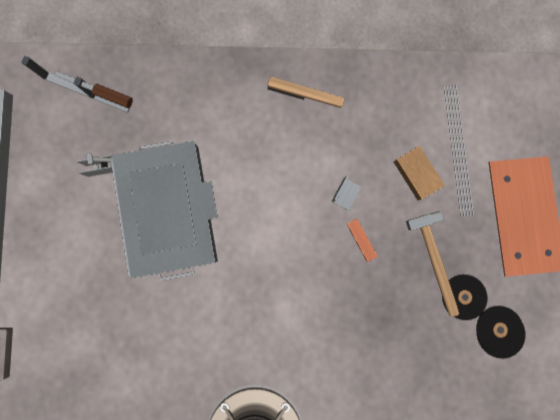

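The top view shows the box at (165,210) with its lip at (208,200), the stay bracket at (97,160) and the copper bar at (362,240). The steel angle is at (347,193), the pack at (419,173) and the hammer at (435,265). The bar sits close to the angle.

```bash
cat > h.py <<'E'
import numpy as np,cv2
def ray(c,uv,z):
    uv=np.atleast_2d(uv).astype(float);f=c["pixels"].shape[0]/2/np.tan(np.radians(c["fovy"])/2)
    d=np.c_[(uv[:,0]-c["cx"])/f,(uv[:,1]-c["cy"])/f,np.ones(len(uv))]@c["pose"][:3,:3].T
    o=c["pose"][:3,3];return o+d*((z-o[2])/d[:,2])[:,None]
def big(m,seed):
    n,l=cv2.connectedComponents(m.astype(np.uint8));m=(l==l[seed[1],seed[0]]).astype(np.uint8)
    return m,max(cv2.findContours(m,0,cv2.CHAIN_APPROX_NONE)[0],key=len)[:,0]
def rect(c,cnt,z):
    p=ray(c,cnt,z)[:,:2];r=cv2.minAreaRect((p*1000).astype(np.float32));return r,cv2.boxPoints(r)
E
python3 - <<'E'
from h import *
c=dict(np.load("top0.npz"));p=c["pixels"].astype(int)
hsv=cv2.cvtColor(c["pixels"],cv2.COLOR_RGB2HSV)
for s in [(165,210),(205,200),(230,230),(362,240),(347,193)]: print(s,p[s[1],s[0]],hsv[s[1],s[0]])
m,cn=big((p[:,:,0]-p[:,:,2]>50)&(p[:,:,0]-p[:,:,1]>45),(362,240))
r,b=rect(c,cn,.01);print("bar",r,b.round(0).tolist())
d=c["depth"];f=210/np.tan(np.radians(c["fovy"])/2)
v,u=np.mgrid[:420,:560];P=np.stack([(u-c["cx"])/f*d,(v-c["cy"])/f*d,d,np.ones_like(d)],-1)@c["pose"].T
Z=P[...,2]
print("z bar",np.median(Z[m>0]),"bench",np.median(Z[280:380,300:400]))
lm=(Z>.06)&(Z<.085)
m2,cn2=big(lm,(165,210));print("area",m2.sum(),"lidz",np.median(Z[m2>0]))
k=cv2.morphologyEx(m2,cv2.MORPH_OPEN,np.ones((40,40)))
ck=max(cv2.findContours(k,0,1)[0],key=len)[:,0]
r,b=rect(c,ck,.0705);print("lid",r,b.round().tolist())
lip=cv2.morphologyEx(m2-k,cv2.MORPH_OPEN,np.ones((5,5)))
lip[:,:190]=0
cl=max(cv2.findContours(lip,0,1)[0],key=len)[:,0];r,b=rect(c,cl,.0705);print("lip",r,b.round().tolist())
E
```

```text
(165, 210) [119 123 125] [100  12 125]
(205, 200) [119 124 126] [ 99  14 126]
(230, 230) [162 152 151] [  3  17 162]
(362, 240) [194 118  89] [  8 138 194]
(347, 193) [154 158 161] [103  11 161]
bar ((483.2146911621094, -266.43682861328125), (109.0572738647461, 29.508028030395508), 28.268604278564453) [[428.0, -279.0], [442.0, -305.0], [538.0, -254.0], [524.0, -228.0]]
z bar 0.008642956131242219 bench -0.0015847848282823929
area 11159 lidz 0.07039178020386183Traceback (most recent call last):
  File "<stdin>", line 14, in <module>
ValueError: max() iterable argument is empty
```

```bash
python3 - <<'E'
from h import *
c=dict(np.load("top0.npz"));im=c["pixels"][:,:,::-1]
cv2.imwrite("pics/crop0.png",cv2.resize(im[125:295,70:240],(600,600),interpolation=cv2.INTER_CUBIC))
E
```

```text
(no output)
```

View pics/crop0.png

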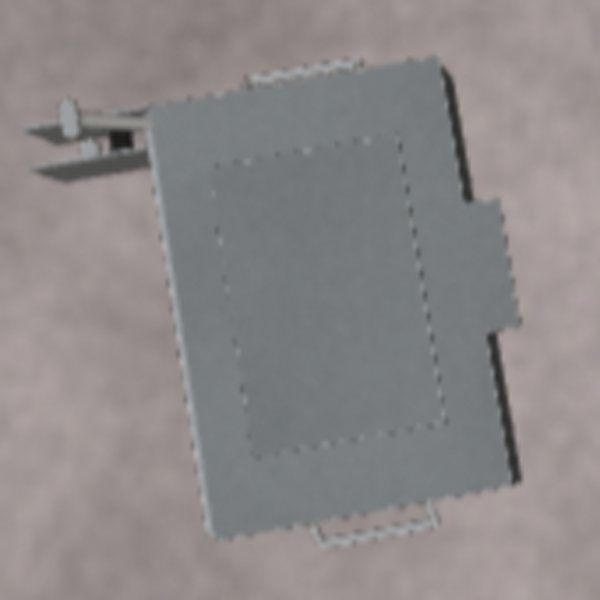

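The crop shows lid corners at crop pixels (152,110), (440,58), (520,485) and (213,538). The lip's outer corners are at (500,200) and (520,325), and the stay sits at the far left.

```bash
python3 - <<'E'
from h import *
from station import bot
from scipy.spatial.transform import Rotation as R
c=dict(np.load("top0.npz"))
t=lambda a:np.array(a)*170/600+[69.6,124.6]
L=ray(c,t([(152,110),(440,58),(520,485),(213,538)]),.0705)
l=ray(c,t([(500,200),(520,325)]),.0705)
print(L.round(4),l.round(4),np.linalg.norm(L-np.roll(L,-1,0),axis=1),np.linalg.norm(l[0]-l[1]))
ctr=L.mean(0);y=(L[3]+L[2]-L[0]-L[1]);y/=np.linalg.norm(y);x=np.cross(y,[0,0,1])
print("box",ctr,"x",x,"yaw",np.arctan2(x[1],x[0]),"lip",l.mean(0),"hinge",ctr+.1*x,"lip pred",ctr-.125*x)
q=bot.get_obs()["tool_rot"];print(R.from_quat(q[[1,2,3,0]]).as_matrix().round(3))
E
```

```text
[[0.6782 0.3492 0.0705]
 [0.7175 0.1543 0.0705]
 [0.4265 0.0927 0.0705]
 [0.3897 0.2956 0.0705]] [[0.6193 0.1108 0.0705]
 [0.534  0.0952 0.0705]] [0.19874696 0.29743572 0.20620011 0.29342561] 0.08674655370337059
box [0.5529743  0.22294687 0.0705    ] x [-0.19498241  0.98080674  0.        ] yaw 1.7670358415732303 lip [0.57663846 0.10296482 0.0705    ] hinge [0.53347606 0.32102754 0.0705    ] lip pred [0.57734711 0.10034602 0.0705    ]
[[-0.899  0.437 -0.001]
 [ 0.437  0.899 -0.002]
 [-0.    -0.002 -1.   ]]
```

```bash
python3 -m jog '[[-25,-18.5,0,0.46],[-50.5,-37.1,0,0.923],[-50.5,-37.1,0,0.923],[-50.5,-37.1,0,0.923],[-50.5,-37.1,0,0.923],[-50.5,-37.1,0,0.923],[-50.5,-37.1,0,0.923],[-50.5,-37.1,0,0.923],[-50.5,-37.1,0,0.923],[-50.5,-37.1,0,0.923],[-50.5,-37.1,0,0.923],[-50.5,-37.1,0,0.923],[-50.5,-37.1,0,0.923],[-50.5,-37.1,0,0.923],[-50.5,-37.1,0,0.923],[-50.5,-37.1,0,0.923],[-50.5,-37.1,0,0.923],[-50.5,-37.1,0,0.923],[-50.5,-37.1,0,0.923]]' 1 60; python3 -c "
from h import *
from station import bot
from scipy.spatial.transform import Rotation as R
o=bot.get_obs();print(o['eef_pos'],R.from_quat(o['tool_rot'][[1,2,3,0]]).as_matrix().round(3),o['q'].round(2))
c=bot.read_camera('wrist');cv2.imwrite('pics/w0.png',c['pixels'][:,:,::-1]);print(c['pose'].round(3))"
```

```text
t: 1.68
eef_pos: [0.5864, 0.0544, 0.2309]
tool_rot: [-0.001, 0.634, 0.773, -0.0]
contact_force: [0.2, 0.7, -0.6]
gripper_width: 0.001
grasp_force: 0.0
[0.58639551 0.05441841 0.23088633] [[-0.196  0.981 -0.001]
 [ 0.981  0.196  0.001]
 [ 0.001 -0.001 -1.   ]] [-0.53  0.35  0.43  1.79 -0.17  1.03  0.16]
[[ 0.981  0.188  0.058  0.572]
 [ 0.196 -0.935 -0.294  0.129]
 [-0.001  0.3   -0.954  0.372]
 [ 0.     0.     0.     1.   ]]
```

View pics/w0.png

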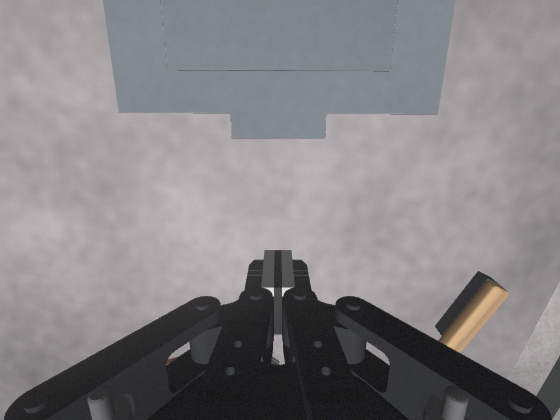

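The wrist view shows the lip's outer edge at row 138, columns 232 to 326. It lies squarely ahead of the closed fingertips at (278,255).

```bash
python3 -m jog '[[0,0,4,0],[0,0,8,0],[0,0,12,0],[0,0,16,0],[0,0,18.7,0],[1,0,18.7,0],[2,0,18.7,0],[2,0,18.7,0],[2,0,18.7,0]]'; python3 -c "
from h import *
from station import bot
o=bot.get_obs();e=o['eef_pos'];print(o['contact_force'])
c=bot.read_camera('wrist');cv2.imwrite('pics/w1.png',c['pixels'][:,:,::-1]);np.savez('w1.npz',**c)
L=np.array([.577,.101]);x=np.array([-.196,.981]);print('along x to lip',(L-e[:2])@x,'lat',(L-e[:2])@[.981,.196])"
```

```text
t: 2.48
eef_pos: [0.5847, 0.0746, 0.0466]
tool_rot: [0.001, 0.634, 0.774, 0.002]
contact_force: [-0.5, -0.0, 0.4]
gripper_width: -0.001
grasp_force: 0.0
[-0.45307756 -0.01061743  0.3886649 ]
along x to lip 0.02744615522250497 lat -0.0023911683351334418
```

View pics/w1.png

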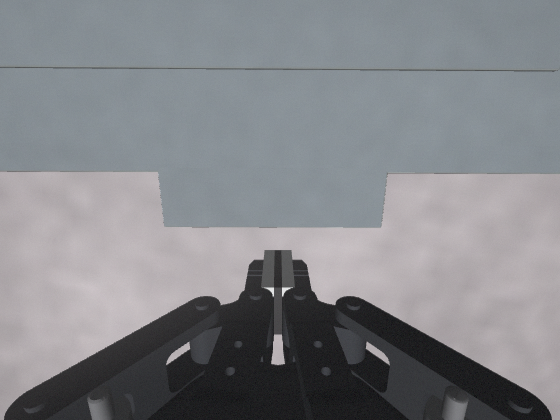

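The lip edge is at row 227 and the finger front at row 250, so the gap is about 15 mm. I'll approach slowly.

```bash
python3 -m jog '[[0.5,0,0,0],[1,0,0,0],[1,0,0,0],[1.1,0,0,0],[1.2,0,0,0],[1.3,0,0,0],[1.4,0,0,0],[1.4,0,0,0]]'; python3 -m jog '[[0.1,0,0,0],[0.1,0,0,0]]';  python3 -m jog '[[0.1,0,0,0],[0.1,0,0,0]]'
```

```text
t: 3.2
eef_pos: [0.5804, 0.0859, 0.0442]
tool_rot: [-0.0, 0.635, 0.773, -0.0]
contact_force: [-0.3, -0.4, 0.1]
gripper_width: -0.001
grasp_force: 0.0
t: 3.37
eef_pos: [0.5803, 0.0869, 0.0442]
tool_rot: [-0.0, 0.635, 0.773, -0.0]
contact_force: [-0.4, 2.0, 0.7]
gripper_width: 0.004
grasp_force: 0.0
t: 3.53
eef_pos: [0.5801, 0.0879, 0.0442]
tool_rot: [-0.0, 0.635, 0.773, -0.0]
contact_force: [-0.5, 0.7, -0.0]
gripper_width: 0.002
grasp_force: 0.0
```

```bash
for i in 1 2 3; do python3 -m jog '[[0.1,0,0,0],[0.1,0,0,0]]' | egrep "eef|contact"; done
```

```text
eef_pos: [0.5799, 0.089, 0.0443]
contact_force: [-0.3, 0.5, -0.3]
eef_pos: [0.5797, 0.09, 0.0443]
contact_force: [0.6, 0.3, 0.3]
eef_pos: [0.5795, 0.0909, 0.0443]
contact_force: [-0.1, -0.2, 0.1]
```

```bash
for i in 1 2 3; do python3 -m jog '[[0.1,0,0,0],[0.1,0,0,0]]' | egrep "eef|contact"; done
```

```text
eef_pos: [0.5793, 0.0919, 0.0443]
contact_force: [0.3, 0.3, -0.1]
eef_pos: [0.5791, 0.0929, 0.0443]
contact_force: [0.7, 0.1, 0.3]
eef_pos: [0.5791, 0.093, 0.0443]
contact_force: [0.7, -1.9, -1.2]
```

```bash
python3 -m jog '[[0,0,0,0],[0,0,0,0]]' | egrep "eef|contact"; for i in 1 2; do python3 -m jog '[[0.1,0,0,0],[0.1,0,0,0]]' | egrep "eef|contact"; done
```

```text
eef_pos: [0.5791, 0.0931, 0.0443]
contact_force: [-0.5, -3.1, -0.7]
eef_pos: [0.579, 0.0931, 0.0443]
contact_force: [1.6, -6.0, -0.0]
eef_pos: [0.579, 0.0931, 0.0443]
contact_force: [1.7, -6.7, -0.7]
```

```bash
python3 -m jog '[[0.1,0,0,0],[0.1,0,0,0]]' | egrep "eef|contact"; for i in 1 2 3; do python3 -m jog '[[0,0,-0.1,0],[0,0,-0.2,0],[0,0,-0.2,0]]' | egrep "eef|contact"; done
```

```text
eef_pos: [0.579, 0.0931, 0.0443]
contact_force: [2.2, -9.3, -0.8]
eef_pos: [0.579, 0.0932, 0.0464]
contact_force: [2.4, -9.3, -1.9]
eef_pos: [0.579, 0.0932, 0.0484]
contact_force: [2.4, -8.8, -1.8]
eef_pos: [0.579, 0.0933, 0.0503]
contact_force: [2.2, -8.7, -2.3]
```

```bash
python3 -m jog '[[0,0,-0.2,0],[0,0,-0.4,0],[0,0,-0.6,0],[0,0,-0.8,0],[0,0,-0.8,0]]' | egrep "eef|contact"; cat > z.py <<'E'
from h import *
from station import bot
H=np.array([.5335,.321]);x=np.array([-.195,.981])
def lid():
    c=bot.read_camera("top");d=c["depth"];f=210/np.tan(np.radians(c["fovy"])/2)
    v,u=np.mgrid[:420,:560];P=(np.stack([(u-c["cx"])/f*d,(v-c["cy"])/f*d,d,np.ones_like(d)],-1)@c["pose"].T)[...,:3]
    r=-(P[...,:2]-H)@x; lat=(P[...,:2]-H)@[-.981,-.195]
    m=(r>.03)&(r<.19)&(lat>.07)&(lat<.14)&(P[...,2]>.05)&(P[...,2]<.28)
    if m.sum()<20: print("few",m.sum());return
    a=np.polyfit(r[m],P[...,2][m],1);print("theta",np.arctan(a[0]),"z0",a[1],m.sum())
if __name__=="__main__": lid()
E
python3 z.py
```

```text
eef_pos: [0.5789, 0.0937, 0.0585]
contact_force: [2.5, -7.0, -1.2]
few 13
```

```bash
sed -i 's/(lat>.07)&(lat<.14)/(lat>-.14)\&(lat<-.06)/' z.py; python3 z.py
```

```text
theta 0.04955931370007688 z0 0.07170824726655459 1193
```

```bash
python3 -m jog '[[0.1,0,-0.2,0],[0.12,0,-0.4,0],[0.15,0,-0.6,0],[0.2,0,-0.9,0],[0.23,0,-1.2,0],[0.26,0,-1.4,0],[0.3,0,-1.7,0],[0.3,0,-1.7,0]]' | egrep "eef|contact"; python3 z.py; python3 -m jog '[[0.05,0,-0.3,0],[0.1,0,-0.6,0],[0.16,0,-0.9,0],[0.23,0,-1.2,0],[0.3,0,-1.5,0],[0.38,0,-1.8,0],[0.43,0,-2,0],[0.43,0,-2,0]]' | egrep "eef|contact"; python3 z.py
```

```text
eef_pos: [0.5785, 0.0956, 0.0757]
contact_force: [2.7, -10.1, -0.7]
theta 0.1291123610867043 z0 0.07184940706594183 1044
eef_pos: [0.5778, 0.0994, 0.0959]
contact_force: [3.1, -10.3, -1.0]
theta 0.22114631937794882 z0 0.0722350629706756 829
```

```bash
python3 -m jog '[[0.13,0,-0.5,0],[0.27,0,-1,0],[0.41,0,-1.5,0],[0.6,0,-2.05,0],[0.79,0,-2.6,0],[0.98,0,-3.1,0],[1.19,0,-3.6,0],[1.19,0,-3.6,0]]' | egrep "eef|contact"; python3 z.py; python3 -m jog '[[0.23,0,-0.5,0],[0.47,0,-1,0],[0.72,0,-1.5,0],[0.97,0,-2,0],[1.26,0,-2.5,0],[1.55,0,-3,0],[1.85,0,-3.5,0],[2.15,0,-3.9,0],[2.15,0,-3.9,0]]' | egrep "eef|contact"; python3 z.py
```

```text
eef_pos: [0.5755, 0.1114, 0.1325]
contact_force: [1.7, -10.9, 3.8]
theta 0.3994204931492065 z0 0.07239746242015738 252
eef_pos: [0.5714, 0.1328, 0.1717]
contact_force: [-0.3, -10.5, 4.6]
few 0
```

```bash
python3 -m jog '[[0.05,0,-0.5,0],[0.37,0,-0.9,0],[0.7,0,-1.4,0],[1.03,0,-1.9,0],[1.36,0,-2.3,0],[1.36,0,-2.3,0]]' | egrep "eef|contact"; python3 -m jog '[[0.37,0,-0.4,0],[0.75,0,-0.85,0],[1.13,0,-1.3,0],[1.53,0,-1.75,0],[1.53,0,-1.75,0]]' | egrep "eef|contact"; python3 - <<'E'
from h import *
from station import bot
c=bot.read_camera('scene');cv2.imwrite('pics/s1.png',cv2.resize(c['pixels'][60:270,260:500,::-1],(686,600)))
E
```

```text
eef_pos: [0.5679, 0.1499, 0.1943]
contact_force: [-0.4, -6.4, 2.6]
eef_pos: [0.5646, 0.1667, 0.2116]
contact_force: [-0.3, -3.9, 1.9]
```

View pics/s1.png

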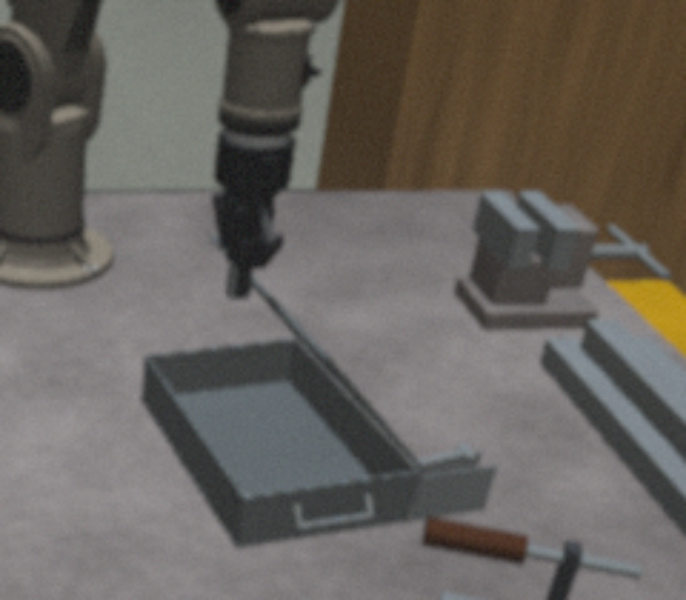

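The picture shows the lid about half open, with its lip at (255,280) resting on the closed fingertips at (240,290). I'll keep going.

```bash
python3 -m jog '[[0.4,0,-0.33,0],[0.8,0,-0.65,0],[1.2,0,-0.95,0],[1.6,0,-1.25,0],[2,0,-1.55,0],[2.4,0,-1.85,0],[2.8,0,-2.15,0],[2.8,0,-2.15,0]]' | egrep "eef|contact"; for i in 1 2 3; do python3 -m jog '[[0.25,0,-0.15,0],[0.5,0,-0.3,0],[0.5,0,-0.3,0]]' | egrep "eef|contact";done
```

```text
eef_pos: [0.5593, 0.194, 0.2329]
contact_force: [-1.8, -2.1, 1.5]
eef_pos: [0.5585, 0.198, 0.2355]
contact_force: [1.1, -2.3, 1.0]
eef_pos: [0.5575, 0.2029, 0.2385]
contact_force: [-0.2, -2.0, 1.1]
eef_pos: [0.5564, 0.2079, 0.2416]
contact_force: [0.8, -1.7, 0.7]
```

```bash
for i in 1 2 3; do python3 -m jog '[[0.2,0,-0.1,0],[0.4,0,-0.2,0],[0.4,0,-0.2,0]]' | egrep "eef|contact";done
```

```text
eef_pos: [0.5557, 0.2116, 0.2435]
contact_force: [0.3, -1.6, 0.1]
eef_pos: [0.555, 0.2155, 0.2456]
contact_force: [0.1, -1.1, -0.4]
eef_pos: [0.5542, 0.2195, 0.2475]
contact_force: [-0.3, -1.8, 0.9]
```

```bash
for i in 1 2 3 4; do python3 -m jog '[[0.2,0,-0.08,0],[0.4,0,-0.15,0],[0.4,0,-0.15,0]]' | egrep "eef|contact";done
```

```text
eef_pos: [0.5534, 0.2233, 0.2491]
contact_force: [0.2, -1.1, 1.3]
eef_pos: [0.5527, 0.2273, 0.2505]
contact_force: [0.1, -1.0, 1.9]
eef_pos: [0.5518, 0.2313, 0.2519]
contact_force: [0.6, -0.8, 1.4]
eef_pos: [0.551, 0.2352, 0.2534]
contact_force: [-0.2, -1.0, 1.2]
```

```bash
for i in 1 2 3 4; do python3 -m jog '[[0.2,0,-0.05,0],[0.4,0,-0.1,0],[0.4,0,-0.1,0]]' | egrep "eef|contact";done
```

```text
eef_pos: [0.5502, 0.2391, 0.2544]
contact_force: [0.1, -1.4, 0.0]
eef_pos: [0.5494, 0.2431, 0.2554]
contact_force: [0.6, -0.5, 0.6]
eef_pos: [0.5487, 0.247, 0.2564]
contact_force: [-1.0, 0.1, 0.8]
eef_pos: [0.5479, 0.2509, 0.2574]
contact_force: [1.0, -1.0, 0.8]
```

```bash
for i in 1 2 3 4; do python3 -m jog '[[0.2,0,-0.03,0],[0.4,0,-0.07,0],[0.4,0,-0.07,0]]' | egrep "eef|contact";done
```

```text
eef_pos: [0.5471, 0.2548, 0.258]
contact_force: [0.2, -0.4, -0.2]
eef_pos: [0.5463, 0.2588, 0.2587]
contact_force: [0.6, -0.3, -1.1]
eef_pos: [0.5455, 0.2627, 0.2594]
contact_force: [0.5, 0.1, 0.5]
eef_pos: [0.5448, 0.2666, 0.2602]
contact_force: [-0.2, -0.2, 0.5]
```

```bash
for i in 1 2; do python3 -m jog '[[0.2,0,-0.03,0],[0.4,0,-0.05,0],[0.4,0,-0.05,0]]' | egrep "eef|contact";done;  python3 - <<'E'
from h import *
from station import bot
c=bot.read_camera('scene');cv2.imwrite('pics/s2.png',cv2.resize(c['pixels'][60:270,260:500,::-1],(686,600)))
E
```

```text
eef_pos: [0.5441, 0.27, 0.2607]
contact_force: [-1.1, -1.3, 2.2]
eef_pos: [0.5435, 0.2732, 0.2613]
contact_force: [-0.9, -5.2, 3.4]
```

View pics/s2.png

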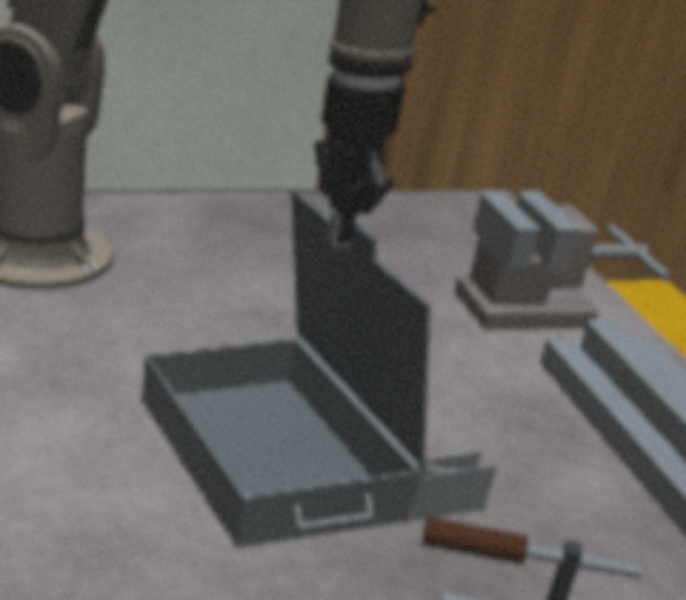

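The lid is nearly upright with the fingers behind its lip at (345,235), and the push has risen to about 5 N. That is the stay's ramp, so I'll go on in small steps.

```bash
for i in 1 2 3 4; do python3 -m jog '[[0.1,0,0,0],[0.2,0,-0.02,0],[0.2,0,-0.02,0]]' | egrep "eef|contact";done
```

```text
eef_pos: [0.5433, 0.2747, 0.2615]
contact_force: [-1.4, -6.9, 4.0]
eef_pos: [0.543, 0.276, 0.2617]
contact_force: [-0.3, -7.6, 4.7]
eef_pos: [0.5426, 0.278, 0.262]
contact_force: [-1.5, -6.7, 5.2]
eef_pos: [0.5422, 0.2804, 0.2623]
contact_force: [-0.6, -6.0, 5.1]
```

Past the peak and fading.

```bash
for i in 1 2 3 4; do python3 -m jog '[[0.1,0,0,0],[0.2,0,-0.02,0],[0.2,0,-0.02,0]]' | egrep "eef|contact";done
```

```text
eef_pos: [0.5419, 0.2826, 0.2625]
contact_force: [0.7, -4.8, 4.5]
eef_pos: [0.5414, 0.2849, 0.2626]
contact_force: [0.8, -4.6, 3.3]
eef_pos: [0.541, 0.2875, 0.2627]
contact_force: [0.5, -4.2, 3.9]
eef_pos: [0.5404, 0.29, 0.2628]
contact_force: [1.1, -2.7, 2.9]
```

```bash
for i in 1 2 3; do python3 -m jog '[[0.1,0,0,0],[0.2,0,0,0],[0.2,0,0,0]]' | egrep "eef|contact";done
```

```text
eef_pos: [0.5398, 0.292, 0.2626]
contact_force: [1.6, -2.3, 1.5]
eef_pos: [0.5393, 0.294, 0.2626]
contact_force: [1.6, -3.1, 2.0]
eef_pos: [0.5388, 0.2959, 0.2626]
contact_force: [1.1, -1.1, 1.6]
```

```bash
for i in 1 2 3; do python3 -m jog '[[0.1,0,0,0],[0.2,0,0,0],[0.2,0,0,0]]' | egrep "eef|contact";done
```

```text
eef_pos: [0.5384, 0.2978, 0.2626]
contact_force: [0.8, -0.6, 1.6]
eef_pos: [0.538, 0.2998, 0.2626]
contact_force: [0.8, -1.7, 0.7]
eef_pos: [0.5377, 0.3017, 0.2626]
contact_force: [0.9, -0.3, 1.0]
```

The force has faded to nothing. I'll back off a little and look.

```bash
python3 -m jog '[[-0.5,0,0,0],[-1,0,0,0],[-1.5,0,0,0],[-2,0,0,0],[-2.5,0,0,0],[-2.5,0,0,0],[-2.5,0,0,0]]' | egrep "^t|eef|contact"; python3 - <<'E'
from h import *
from station import bot
c=bot.read_camera('scene');cv2.imwrite('pics/s3.png',cv2.resize(c['pixels'][60:270,260:500,::-1],(686,600)))
E
```

```text
t: 20.18
eef_pos: [0.543, 0.2762, 0.2628]
tool_rot: [-0.0, 0.635, 0.772, 0.0]
contact_force: [1.3, 0.6, 0.6]
```

View pics/s3.png

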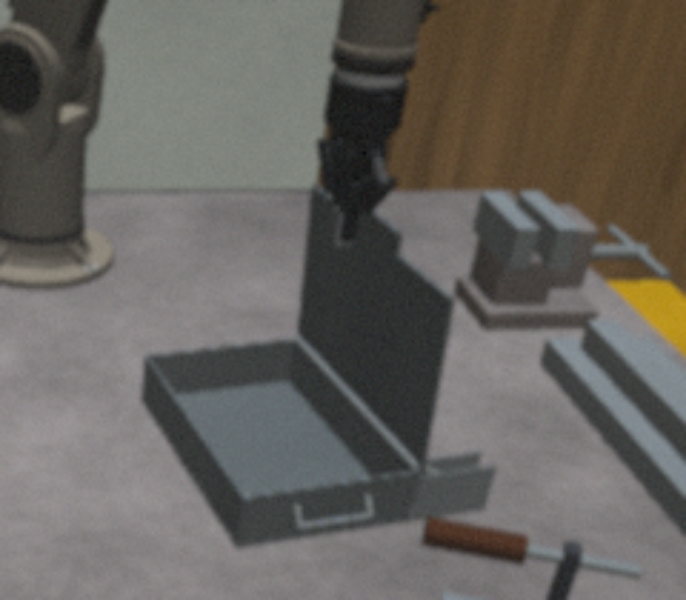

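The lid now stands beyond the hand by itself and the contact force is near zero. Next is the bar.

```bash
python3 -m jog '[[-4,-1.2,0,0],[-8,-2.5,0,0.1],[-12,-3.8,0,0.2],[-52.1,-16.5,0,1.274],[-52.1,-16.5,0,1.274],[-52.1,-16.5,0,1.274],[-52.1,-16.5,0,1.274],[-52.1,-16.5,0,1.274],[-52.1,-16.5,0,1.274],[-52.1,-16.5,0,1.274],[-52.1,-16.5,0,1.274],[-52.1,-16.5,0,1.274],[-52.1,-16.5,0,1.274],[-52.1,-16.5,0,1.274],[-52.1,-16.5,0,1.274],[-52.1,-16.5,0,1.274],[-52.1,-16.5,0,1.274],[-52.1,-16.5,0,1.274]]' -0.3; python3 -m jog '[[0,0,4,0],[0,0,8,0],[0,0,12,0],[0,0,12,0],[0,0,12,0]]'; python3 - <<'E'
from h import *
from station import bot
from scipy.spatial.transform import Rotation as R
o=bot.get_obs();M=R.from_quat(o['tool_rot'][[1,2,3,0]]).as_matrix();e=o['eef_pos'];print(M.round(3))
c=bot.read_camera("wrist");p=c["pixels"].astype(int)
m=((p[:,:,0]-p[:,:,2]>50)&(p[:,:,0]-p[:,:,1]>45)).astype(np.uint8)
cs=[k[:,0] for k in cv2.findContours(m,0,1)[0] if cv2.contourArea(k)>300]
for k in cs:
    r,b=rect(c,k,.01);ctr=np.r_[np.array(r[0])/1000,.005];print(r,"shift tool",(ctr-e)@M)
    b=b[np.argsort(b[:,0])];print(b)
cv2.imwrite('pics/w2.png',c['pixels'][:,:,::-1])
E
```

```text
t: 21.73
eef_pos: [0.4827, -0.2642, 0.2625]
tool_rot: [-0.001, 0.969, 0.245, 0.0]
contact_force: [0.4, 0.3, -0.6]
gripper_width: 0.654
grasp_force: 0.0
t: 22.15
eef_pos: [0.4812, -0.2648, 0.1418]
tool_rot: [-0.001, 0.97, 0.244, -0.002]
contact_force: [0.7, -1.2, 1.1]
gripper_width: 0.652
grasp_force: 0.0
[[ 0.881  0.474 -0.004]
 [ 0.474 -0.881  0.001]
 [-0.003 -0.003 -1.   ]]
((435.35107421875, -635.0286865234375), (65.18718719482422, 23.783035278320312), 43.66315460205078) shift tool [-0.21531513  0.30479327  0.13651959]
[[ 403.56238 -648.9294 ]
 [ 419.9826  -666.13434]
 [ 450.71954 -603.92303]
 [ 467.13977 -621.128  ]]
((483.20562744140625, -267.62261962890625), (108.03678894042969, 29.470346450805664), 28.17380142211914) shift tool [0.00084641 0.00387571 0.13681577]
[[ 428.6302  -280.13794]
 [ 442.54456 -306.11664]
 [ 523.8667  -229.1286 ]
 [ 537.78107 -255.1073 ]]
```

View pics/w2.png

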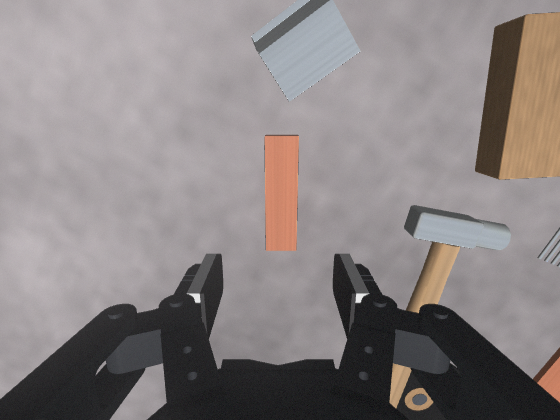

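The wrist view shows the bar centred between the open fingers at (282,192), with the hammer and angle well clear. I'll descend and grip.

```bash
python3 -m jog '[[0.1,0.3,3,0],[0.1,0.3,6,0],[0.1,0.3,9,0],[0.1,0.3,11.5,0],[0.1,0.3,12.5,0],[0.1,0.3,13.2,0],[0.1,0.3,13.7,0],[0.1,0.3,13.8,0],[0.1,0.3,13.8,0]]'; python3 -m jog '[[0,0,0,0],[0,0,0,0],[0,0,0,0],[0,0,0,0],[0,0,0,0],[0,0,0,0],[0,0,0,0],[0,0,0,0]]' 1 60
```

```text
t: 22.95
eef_pos: [0.4852, -0.269, 0.006]
tool_rot: [0.001, 0.97, 0.243, 0.001]
contact_force: [-0.5, -0.9, 0.3]
gripper_width: 0.65
grasp_force: 0.0
t: 23.62
eef_pos: [0.4845, -0.2683, 0.0059]
tool_rot: [-0.0, 0.97, 0.243, 0.001]
contact_force: [-1.7, 3.4, 9.7]
gripper_width: 0.325
grasp_force: 58.4
```

```bash
python3 -m jog '[[0,0,-0.5,0],[0,0,-1.5,0],[0,0,-3,0],[0,0,-6,0],[0,0,-9,0],[0,0,-12,0],[0,0,-15,0],[0,0,-15,0]]'|egrep "eef|contact|gr";  python3 -m jog '[[2.2,-3,0,0.03],[4.7,-6.3,0,0.06],[7.2,-9.5,0,0.09],[9.7,-12.8,0,0.12],[12.2,-16,0,0.15],[14.7,-19.3,0,0.18],[17.2,-22.5,0,0.2],[19.7,-25.8,0,0.22],[22.2,-29,0,0.25],[24.7,-32.3,0,0.27],[26.7,-35.2,0,0.29],[28.6,-37.6,0,0.297],[28.6,-37.6,0,0.297],[28.6,-37.6,0,0.297]]'
python3 - <<'E'
from h import *
from station import bot
c=bot.read_camera('wrist');cv2.imwrite('pics/w3.png',c['pixels'][:,:,::-1])
E
```

```text
eef_pos: [0.4866, -0.2708, 0.1605]
contact_force: [0.2, -2.2, -2.3]
gripper_width: 0.319
grasp_force: 59.9
t: 25.45
eef_pos: [0.558, 0.2004, 0.1539]
tool_rot: [0.0, 0.995, 0.1, -0.001]
contact_force: [0.1, -0.0, -3.6]
gripper_width: 0.317
grasp_force: 60.1
```

View pics/w3.png

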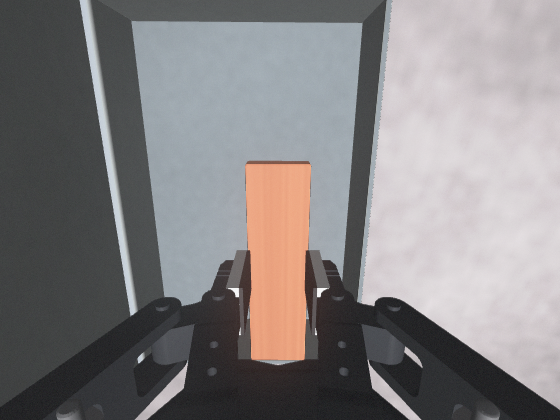

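The bar is held aligned over the open box, clear of the walls at columns 133 and 362, and the lid is standing at the left. I'll lower it.

```bash
python3 -m jog '[[0,0,2.5,0],[0,0,5,0],[0,0,7.5,0],[0,0,10,0],[0,0,12,0],[0,0,13,0],[0,0,13.6,0],[0,0,13.9,0],[0,0,14,0],[0,0,14,0]]'|egrep "eef|contact|gr"; for i in 1 2 3; do python3 -m jog '[[0,0,0.1,0],[0,0,0.1,0]]'|egrep "eef|contact"; done
```

```text
eef_pos: [0.5595, 0.1978, 0.0156]
contact_force: [0.0, -0.4, -2.9]
gripper_width: 0.319
grasp_force: 60.1
eef_pos: [0.5592, 0.1982, 0.0145]
contact_force: [0.2, 0.5, -3.2]
eef_pos: [0.5588, 0.1981, 0.0129]
contact_force: [0.5, 0.7, -3.6]
eef_pos: [0.5587, 0.198, 0.0116]
contact_force: [-0.3, 0.1, -2.4]
```

```bash
for i in 1 2 3 4; do python3 -m jog '[[0,0,0.1,0],[0,0,0.1,0]]'|egrep "eef|contact"; done
```

```text
eef_pos: [0.5587, 0.1979, 0.0105]
contact_force: [-0.1, -0.1, -3.0]
eef_pos: [0.5588, 0.1979, 0.01]
contact_force: [-1.5, -0.4, 1.4]
eef_pos: [0.5588, 0.1979, 0.0099]
contact_force: [-4.6, -0.7, 12.3]
eef_pos: [0.5588, 0.198, 0.0098]
contact_force: [-8.6, -0.1, 22.2]
```

Contact with the floor. I'll ease off and release.

```bash
python3 -m jog '[[0,0,-0.15,0],[0,0,-0.15,0]]'|egrep "eef|contact"; python3 -m jog '[[0,0,0,0],[0,0,0,0],[0,0,0,0],[0,0,0,0],[0,0,0,0],[0,0,0,0]]' -0.3|egrep "eef|contact|gr"; python3 -m jog '[[0,0,-1,0],[0,0,-3,0],[0,0,-6,0],[0,0,-10,0],[0,0,-14,0],[0,0,-18,0],[0,0,-22,0],[0,0,-22,0]]'
python3 - <<'E'
from h import *
from station import bot
c=bot.read_camera('wrist');p=c['pixels'].astype(int)
m=((p[:,:,0]-p[:,:,2]>50)&(p[:,:,0]-p[:,:,1]>45)).astype(np.uint8)
for k in cv2.findContours(m,0,1)[0]:
    if cv2.contourArea(k)>300: print(rect(c,k[:,0],.014)[0])
s=bot.read_camera('scene')['pixels'][:,:,::-1]
cv2.imwrite('pics/end.png',s)
E
```

```text
eef_pos: [0.5591, 0.198, 0.0099]
contact_force: [-2.9, 0.1, 8.4]
eef_pos: [0.5588, 0.1979, 0.0091]
contact_force: [-0.6, -1.0, -0.1]
gripper_width: 0.65
grasp_force: 0.0
t: 28.83
eef_pos: [0.563, 0.1978, 0.2376]
tool_rot: [-0.002, 0.995, 0.096, 0.006]
contact_force: [0.6, -0.0, 0.2]
gripper_width: 0.647
grasp_force: 0.0
((559.1631469726562, 197.4092559814453), (108.05540466308594, 29.443254470825195), 10.973151206970215)
```

View pics/end.png

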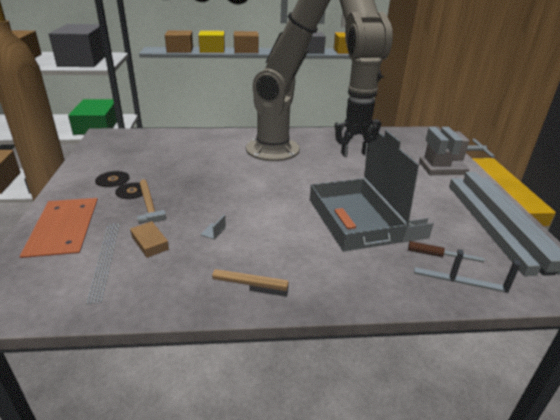

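The bar lies flat in the box at (346,218), the lid stands open, the hand is clear and the bystanders have not moved.

```bash
python3 -m jog '[[0,2,0,0],[0,5,0,0],[0,5,0,0],[0,5,0,0],[0,5,0,0]]'|grep contact; python3 -c "
from station import bot
print(bot.hand_in())"
```

```text
contact_force: [0.4, 0.4, -0.0]
the job is handed in; nothing more can be done
None
```

The job is handed in, with no verdict returned: the lid stands open on its stay, the bar lies flat on the box floor released, and the angle, hammer and pack look unmoved in the last picture.

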